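# Clear the label and hold the stamp on its frame

### The arm

A 6-joint arm with a two-finger parallel gripper is mounted at the origin on the work surface. World frame = base frame: x ahead of the robot, y to its left, z up, the work surface at z = 0. Lengths are in m, angles in rad, forces in N, time in s.
With the tool pointing down it reaches from about 0.325 to 0.775 m from the base axis. Payload 5.5 kg.
Tool frame: the origin (TCP) lies between the finger pads; the fingertips stand manip.tcp_to_tips ahead of it and the grasp point (between the pads) lies 8 mm behind it (manip.tcp_to_tips is the distance from the TCP to the fingertips, in m); z points along the fingers, y is the direction in which the jaws open and shut (so a half turn about z gives the same grasp; the last joint's range is limited). The gripper opens to 85 mm and grips with 20 to 120 N. Pads are 22 mm wide; open, the fingers measure 114 mm over their backs; the gripper's body (76 mm by 85 mm) begins 54 mm behind the grasp point. The pads swing forward as they close: fully open they stand 13 mm farther back than shut.
Start: joints at [1.224, 0.091, 1.231, -0, 1.82, -0.057], TCP at [0.171, 0.575, 0.242] pointing down, gripper open.
Joint ranges: [-2.87, 2.87], [-0.86, 2.18], [0.17, 2.46], [-1.51, 4.65], [0.06, 2.69], [-2.65, 2.65]. Speed limits (rad/s): [2.57, 2.57, 3.01, 3.14, 3.14, 3.14].

### API

Orientations are given as a 3x3 rotation matrix whose columns are the frame's x, y, z axes.
In Python, from rig import manip gives the robot as it stands.
- The arm moves only by the tool step_arm, never from a script. Its argument "increments" is a list of rows, each a list of 5 numbers: the finger opening in cm, from 0 to 8.54, then the shift along the tool's x, y, z in cm, then the turn about the tool's z in rad. A call has exactly 10 rows; each row is the pose to reach, as a shift and turn from the pose commanded when the call began, along the tool's axes at that moment; what a row does not reach only later rows make up. A row lasts 1/10 s, in which the tool goes at most 50 mm and 8.59 degrees, less where a joint would pass 70% of its speed; a pose out of reach is approached as far as the arm can. A call with a gripper value outside its range is refused whole. The fingers move at their own pace and stop on an object; the grip force is fixed at half the most. Time passes only in rows, so rows that repeat a pose let the fingers close, or fill a call up. It gives the time, the measured TCP pose, the force and the opening at its end, in the units of the state.
- manip.sense(): the state, without advancing time (a new reading comes with each control period).
- manip.get_image(name): name is "scene" or "top"; returns the picture (384x512x3 uint8, red, green, blue); there is no depth.
- manip.calibration(name): a dict with "fov_y" (degrees; the focal length in pixels is half the picture's height over the tangent of half this angle, whatever the lens; pixels are square), "cx", "cy" (the principal point, pixels), "rvec" (rotation vector, rad) and "tvec" (3), from world to camera coordinates, as OpenCV has them. Camera axes: x right, y down, z forward; pixel columns grow to the right and rows downward; lengths in m; the calibration is good to about 2 mm. A picture is of the moment at which its call begins. calibration takes no time and is no camera call.
- manip.close_job(): hands the job in, once; it reports no verdict.
The state is a dict: "time": time; "joint_positions": joint angles; "qvel": joint speeds; "joint_efforts": joint torques, N m; "position": TCP position; "ee_rot": TCP orientation; "ft_force": force on the tool from outside, world axes, zero at the start; "moment": the same for the moment, N m; "finger_gap": finger opening in m.
Only numpy, scipy, OpenCV 4.12 (cv2) and the standard library are available. Lean on these libraries where they do the work, as an engineer would, in place of code of your own. Each camera call takes 0.05 s, during which the arm holds its last target. There are 200 camera calls.

### The job

The letter opener is lying across the printed frame on the parcel's label: lay it flat in the long compartment of the desk tray, blade in the narrow slot and handle in the wide part, and let go of it. Then take the hand stamp by its wooden handle and press it gently onto the middle of the printed frame, upright and with its long side along the frame's long side, until the sprung handle is about half way down, and finish holding it there with the handle still in the grip. Do not touch the parcel with the stamp anywhere else, do not shift the parcel, and leave the mug, calculator and tape roll alone.

Things in the scene. Friction and masses are not known exactly. Their poses are not given: they have to be found in the camera images.
- parcel: Cardboard parcel lying loose on the counter, 200 (x) x 150 (y) x 50 mm high, about 1.5 kg, wide tape strip along its +y side. Origin at the centre of its underside, z up; its top is 50 mm above the origin.
- print_frame (a point): Centre of the printed black rectangular outline, 64 mm (along the parcel's x) x 44 mm (along its y), on the white label on the parcel's top face; 20 mm along x and -25 mm along y from the parcel's centre, at the height of the top face. Axes as the parcel's. The outline has no thickness to feel.
- opener: Letter opener, 165 mm long, about 60 g: black handle 70 x 32 x 16 mm high at its -x end, thin steel blade 95 mm long, 14 mm wide, 4 mm thick towards +x. Its underside is flat throughout. Starts lying flat on the parcel's top, across the printed frame. Origin at mid length (165 mm) on the underside; x runs from handle to blade tip, z up.
- opener_grip (a point): Middle of the opener's handle, 47.5 mm from the origin towards -x, 8 mm above the underside; the centre of mass lies about 19 mm nearer the tip. Handle is 32 mm wide here.
- opener_tip (a point): Tip of the opener's blade, 82.5 mm from the origin along +x.
- tray: Grey desk tray fixed to the counter, 198 (x) x 146 (y) x 18 mm high, walls 4 mm, floor 4 mm thick. On its +y side is one long compartment; on its -y side are two short compartments holding an eraser and a glue stick (fixed). Origin at the centre of the underside, z up.
- tray_long (a point): Centre of the floor of the tray's long compartment (27 mm along +y from the tray's centre, 4 mm above the counter). Axes as the tray's. The compartment is 190 mm long (x) inside; from x = -95 to +18 mm it is 84 mm wide, and from x = +18 to +95 mm two blocks reaching 18 mm above the counter narrow it to a slot 28 mm wide about its middle line. The opener lies right when its origin is here and its x runs along the tray's x (blade in the slot, handle in the wide part).
- stamp: Sprung hand stamp standing upright on the counter, about 120 g in all: grey base 48 (x) x 28 (y) x 28 mm high with a rubber face underneath, and above it the wooden handle. Origin at the centre of the rubber face; z up, x along its long side. Either way round is right on the frame.
- stamp_grip (a point): Middle of the stamp's wooden handle, 66 mm above the rubber face when not pressed. The handle is 40 (x) x 26 (y) x 48 mm high, from 40 to 88 mm above the face, on a steel stem with a 12 mm gap to the base.
- stamp_handle (a joint): How far the stamp's handle is pressed down towards its base: 0 m up (as it stands), 0.010 m at the stop. A spring pushes it up: about 2.4 N at the start of travel, 0.6 N more for every mm, about 5.4 N half way down.
- mug: White mug, 78 mm across, 92 mm high, standing beyond the parcel; origin at the centre of its underside. Bystander.
- calculator: Black desk calculator, 80 x 110 x 14 mm, between the robot and the parcel; origin at the centre of its underside. Bystander.
- tape_roll: Roll of parcel tape lying flat, 100 mm across, 48 mm high, beyond the parcel; origin at the centre of its underside. Bystander.
There are look-alikes about, which are no part of the job. Leave any pink or red look-alike of the stamp alone. Of the things that look like the opener, the larger one is meant.

How it is judged:
By the outcome, as a careful person would: the job done as asked, in the order asked, and still so for the second after the job is handed in, while the arm keeps its last pose, push and grip.
It also fails if it takes over 51 s, if anything falls off the work surface, if the arm or the gripper's body presses on something with over 40 N, if the wrist force passes 120 N, or if a joint passes its speed limit or range.

## Working session

There is one attempt and no reset: what is moved stays moved. The work goes in short steps, Python scripts to look and compute and a tool call to move; the robot and the scene stay as the last step left them, time stands still between calls to the robot, and variables do not carry over. Pictures are saved under pics/ and viewed, about 8 in all and at most 12, crops included, and the job is handed in when it is done.

Besides the shell and the picture viewer there is one more tool, called after "Emit:" by a JSON object that holds its "op" and its "data", one argument or row to a line. step_arm: Moves the arm, as the interface text tells. Its arguments: {"type":"object","properties":{"increments":{"type":"array"}},"required":["increments"]}

```bash
ls; mkdir -p pics
python3 - <<'E'
from rig import manip
import cv2,numpy as np
print(manip.sense()); print(manip.tcp_to_tips)
for n in("scene","top"):
    print(manip.calibration(n)); cv2.imwrite(f"pics/{n}0.png",manip.get_image(n)[:,:,::-1])
a=cv2.imread("pics/scene0.png");b=cv2.imread("pics/top0.png")
cv2.imwrite("pics/top0b.png",cv2.resize(b,(800,600),interpolation=cv2.INTER_CUBIC))
cv2.imwrite("pics/scene0b.png",cv2.resize(a,(800,600),interpolation=cv2.INTER_CUBIC))
E
```

```text
pics
{'time': 0.0, 'joint_positions': array([ 1.22426450e+00,  9.19023975e-02,  1.23185114e+00,  3.89120200e-06,
        1.81977004e+00, -5.66912197e-02]), 'qvel': array([-0.00102361, -0.00070725,  0.00121012, -0.00111352, -0.00048683,
       -0.00110417]), 'joint_efforts': array([ 6.34202406e-04, -4.58683741e+01, -4.18048561e+01,  2.39548763e-05,
        1.05969224e-02, -1.66940237e-05]), 'position': array([0.17139423, 0.57475091, 0.24114438]), 'ee_rot': array([[-9.58289677e-01,  2.85797935e-01, -6.59362541e-04],
       [ 2.85798673e-01,  9.58287965e-01, -1.81486360e-03],
       [ 1.13174918e-04, -1.92760999e-03, -9.99998136e-01]]), 'ft_force': array([-0.61402135, -0.14898514, -0.02568511]), 'moment': array([-0.00289654,  0.01887762, -0.0039175 ]), 'finger_gap': 0.08583031804537092}
0.011
{'fov_y': 51.64494602159805, 'cx': 255.22945763132876, 'cy': 188.1876400592301, 'rvec': array([ 2.23017789,  0.7575386 , -0.34138125]), 'tvec': array([-0.45716689, -0.23311733,  1.29266955])}
{'fov_y': 55.703465156256996, 'cx': 249.15108717438994, 'cy': 196.62394522174483, 'rvec': array([ 2.14283218, -2.11749879,  0.19425203]), 'tvec': array([-0.03055741,  0.58390205,  1.07313384])}
```

View pics/top0b.png

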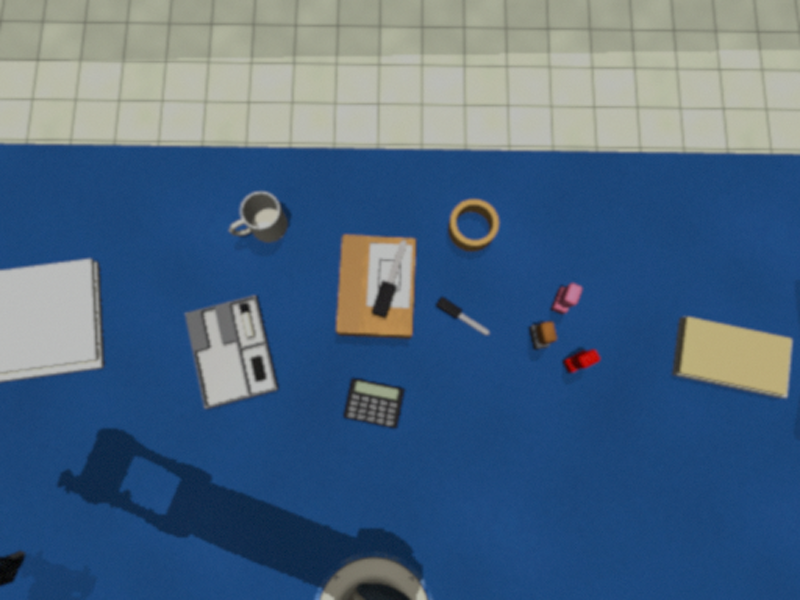

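View pics/scene0b.png

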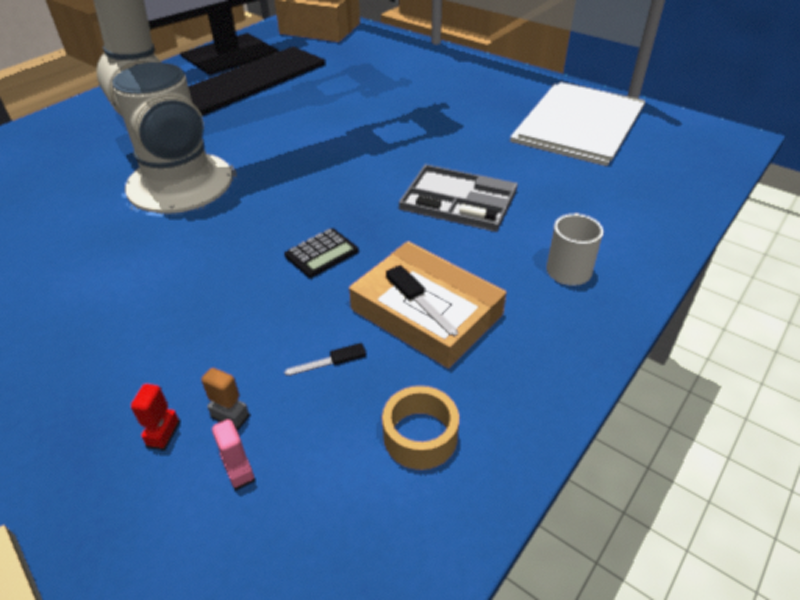

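Top: the tray is at about (230,350) of 800x600, the parcel at (377,285) with the large opener's handle at (384,300) and tip at (402,243). The brown stamp is at (543,335), with red and pink decoys beside it. Next, enlarged crops.

```bash
cat > h.py <<'E'
import cv2,numpy as np
from rig import manip
def cam(n):
    c=manip.calibration(n);f=192/np.tan(np.radians(c["fov_y"]/2))
    K=np.array([[f,0,c["cx"]],[0,f,c["cy"]],[0,0,1]]);R=cv2.Rodrigues(c["rvec"])[0]
    return K,R,np.array(c["tvec"])
def back(n,px,z):
    K,R,t=cam(n);px=np.atleast_2d(px).astype(float)
    d=np.c_[px,np.ones(len(px))]@np.linalg.inv(K).T@R;c=-R.T@t
    return c+d*((np.broadcast_to(z,len(px))-c[2])/d[:,2])[:,None]
def proj(n,P):
    K,R,t=cam(n);return cv2.projectPoints(np.atleast_2d(P).astype(float),cv2.Rodrigues(R)[0],t,K,None)[0][:,0]
def crop(src,x0,y0,w,h,s):
    i=src[y0:y0+h,x0:x0+w];i=cv2.resize(i,None,fx=s,fy=s,interpolation=cv2.INTER_CUBIC)
    for k in range(0,w,10):
        cv2.line(i,(k*s,0),(k*s,6),(0,255,0),1)
        if k%20==0: cv2.putText(i,str(x0+k),(k*s,18),0,.4,(0,255,0),1)
    for k in range(0,h,10):
        cv2.line(i,(0,k*s),(6,k*s),(0,255,0),1)
        if k%20==0: cv2.putText(i,str(y0+k),(8,k*s+4),0,.4,(0,255,0),1)
    return i
E
python3 - <<'E'
from h import *
a=cv2.imread("pics/scene0.png");b=cv2.imread("pics/top0.png")
cv2.imwrite("pics/c1.png",crop(b,115,145,160,120,5))
cv2.imwrite("pics/c2.png",np.hstack([crop(b,330,170,65,80,6),crop(a,110,225,65,80,6)]))
E
```

```text
(no output)
```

View pics/c1.png

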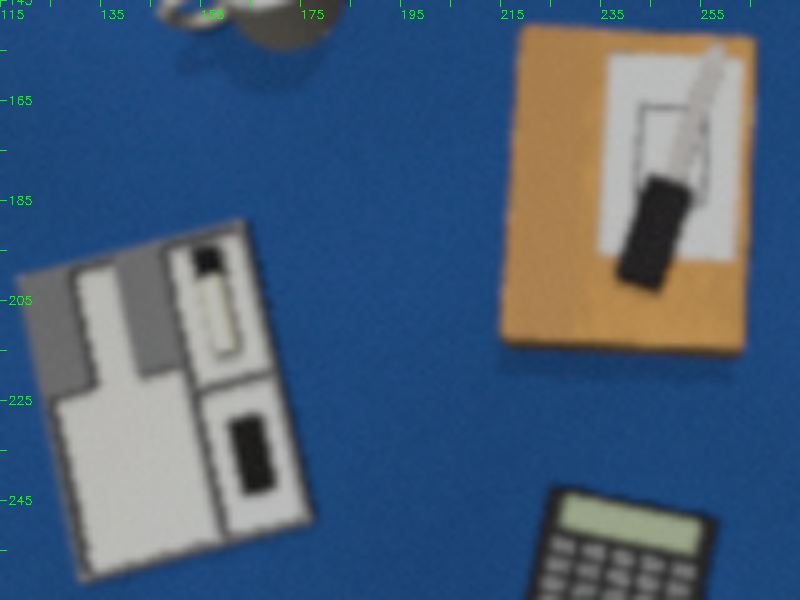

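View pics/c2.png

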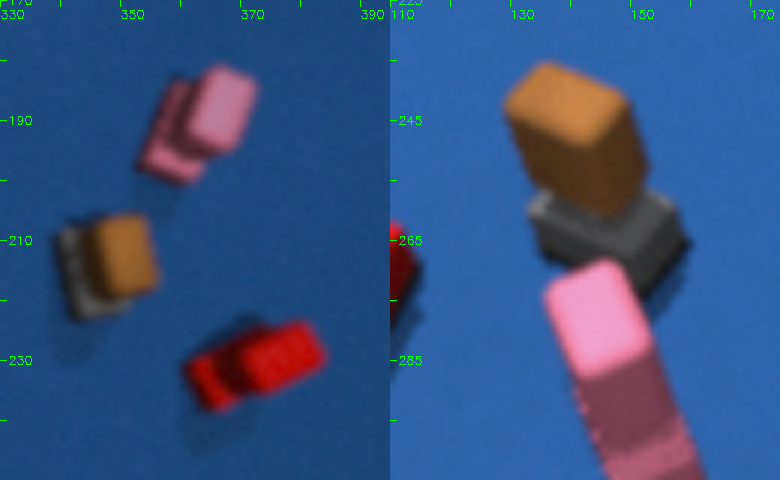

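Run:
```python
from h import *
def T(c): return np.array([115,145])+np.array(c)/5
def show(n,P):
    e=np.roll(P,-1,0)-P
    print(n,'c',P.mean(0).round(4),'len',np.linalg.norm(e,axis=1).round(4),'ang',np.degrees(np.arctan2(e[:,1],e[:,0])).round(1))
show('tray',back('top',T([(20,275),(245,222),(314,520),(84,580)]),.018))
P=back('top',T([(523,27),(755,38),(743,346),(502,339)]),.05);show('parcel',P)
show('frame',back('top',T([(641,104),(708,106),(705,205),(636,200)]),.05))
show('handle',back('top',T([(650,178),(692,188),(658,292),(617,280)]),.066))
print('tip',back('top',T([(718,47)]),.054))
show('stampT',back('top',np.array([330,170])+np.array([(98,219),(147,214),(160,289),(112,300)])/6,.088))
show('stampS',back('scene',np.array([45,225])+np.array([(545,63),(628,97),(583,147),(505,105)])/6,.088))
# base bottom outer corners in scene, z=0? and decoys
show('pink',back('top',np.array([330,170])+np.array([(216,66),(257,84),(232,153),(190,137)])/6,.088))
```

```text
tray c [0.4977 0.2929 0.018 ] len [0.1457 0.1955 0.1454 0.1979] ang [ -75.6 -164.3  105.3   15.8]
parcel c [0.6307 0.0018 0.05  ] len [0.1474 0.1971 0.1484 0.1999] ang [-92.1 178.   89.   -2.2]
frame c [ 0.6513 -0.024   0.05  ] len [0.0422 0.0637 0.0432 0.0619] ang [-91.  178.8  86.5  -2.1]
handle c [ 0.5965 -0.0133  0.066 ] len [0.0266 0.0682 0.0261 0.0668] ang [-103.   162.8   74.2  -16.8]
tip [[ 0.71972091 -0.05189291  0.054     ]]
stampT c [ 0.5333 -0.3289  0.088 ] len [0.0247 0.0378 0.0247 0.0408] ang [ -83.4 -172.5  103.5    7.7]
stampS c [ 0.5402 -0.3305  0.088 ] len [0.0348 0.0236 0.0349 0.0205] ang [  12.1  -79.6 -173.   100.1]
pink c [ 0.6076 -0.3793  0.088 ] len [0.0222 0.0383 0.0222 0.0395] ang [-114.   158.1   69.1  -21.9]
```

```bash
cat >> h.py <<'E'
def go(p,deg,s=None):
    s=s or manip.sense();R=s["ee_rot"];d=R.T@(np.array(p)-s["position"])*100
    a=np.degrees(np.arctan2(R[1,0],R[0,0]));t=(a-deg+180)%360-180
    print('t',round(s["time"],2),'pos',s["position"].round(4),'xang',round(a,2),'gap',round(s["finger_gap"],4),'F',s["ft_force"].round(2),'q6',round(s["joint_positions"][5],2))
    print('shift cm',d.round(2),'turn rad',round(np.radians(t),4))
E
python3 - <<'E'
from h import *
go((.5965,-.0133,.16),162.6)
print(back('top',np.array([330,170])+np.array([(285,345)])/6,.088))
E
```

```text
t 0.1 pos [0.1714 0.5748 0.2412] xang 163.4 gap 0.0854 F [ 0.13 -0.36  0.15] q6 -0.06
shift cm [-57.54 -44.19   8.2 ] turn rad 0.0139
[[ 0.48971596 -0.4040313   0.088     ]]
```

Emit:
{"op": "step_arm", "data": {
  "increments": [
    [5, -3.5, -2.7, 0, 0],
    [5, -7.3, -5.6, 0, 0.014],
    [5, -11, -8.5, 0, 0.014],
    [5, -14.8, -11.4, 0, 0.014],
    [5, -18.6, -14.3, 0, 0.014],
    [5, -22.4, -17.2, 0, 0.014],
    [5, -26.2, -20.1, 0, 0.014],
    [5, -30, -23, 0, 0.014],
    [5, -33.8, -25.9, 0, 0.014],
    [5, -37.5, -28.8, 0, 0.014]
  ]
}}

```text
time: 1.1
position: [0.4492, 0.19, 0.2419]
ee_rot: [[-0.954, 0.299, -0.0], [0.299, 0.954, -0.0], [0.0, -0.0, -1.0]]
ft_force: [0.2, -0.3, 0.6]
finger_gap: 0.0501
```

Emit:
{"op": "step_arm", "data": {
  "increments": [
    [5, -3.5, -2.7, 1.4, 0],
    [5, -7.2, -5.5, 2.8, 0],
    [5, -10.9, -8.4, 4.2, 0],
    [5, -14.5, -11.1, 5.6, 0],
    [5, -17.5, -13.4, 7, 0],
    [5, -19.3, -14.8, 8, 0],
    [5, -20, -15.4, 8.2, 0],
    [5, -20, -15.4, 8.2, 0],
    [5, -20, -15.4, 8.2, 0],
    [5, -20, -15.4, 8.2, 0]
  ]
}}

```text
time: 2.1
position: [0.5932, -0.0136, 0.1615]
ee_rot: [[-0.955, 0.298, 0.002], [0.298, 0.955, 0.0], [-0.001, 0.001, -1.0]]
ft_force: [0.8, 0.1, -0.6]
finger_gap: 0.05
```

Run:
```python
from h import *
go((.5965,-.0133,.0645),162.6)
b=manip.get_image("top")[:,:,::-1];a=manip.get_image("scene")[:,:,::-1]
cv2.imwrite("pics/a1.png",np.hstack([crop(b,195,130,95,110,4),crop(a,215,130,100,110,4)]))
```

```text
t 2.1 pos [ 0.5932 -0.0136  0.1615] xang 162.69 gap 0.05 F [ 0.78  0.08 -0.65] q6 -1.35
shift cm [-0.29  0.12  9.7 ] turn rad 0.0015
```

View pics/a1.png

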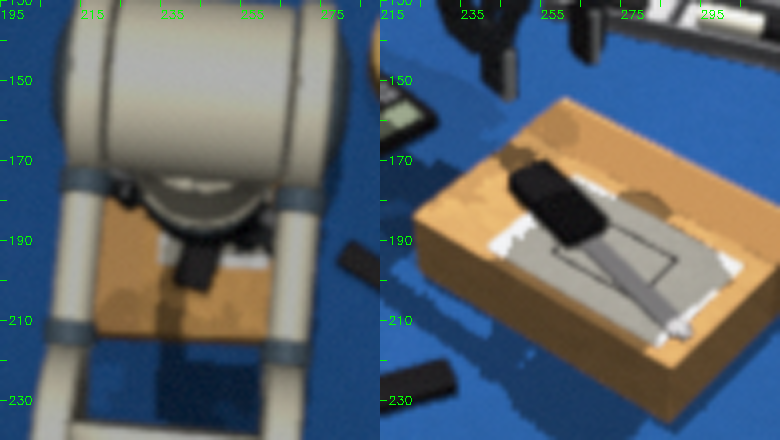

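The top view is blocked by the arm. In the scene view, the handle is on the parcel at crop (555,205), with the fingers up and clear of it. I'll check the handle's position in this view too.

Run:
```python
from h import *
P=back('scene',np.array([215,130])+(np.array([(512,182),(542,160),(608,208),(572,236)])-[380,0])/4,.066)
print(P.round(4),P.mean(0).round(4))
print(back('scene',np.array([215,130])+(np.array([(686,330)])-[380,0])/4,.054))
```

```text
[[ 0.5737 -0.0212  0.066 ]
 [ 0.5758  0.0063  0.066 ]
 [ 0.6347 -0.0047  0.066 ]
 [ 0.6321 -0.0374  0.066 ]] [ 0.6041 -0.0142  0.066 ]
[[ 0.7226898  -0.05003883  0.054     ]]
```

Emit:
{"op": "step_arm", "data": {
  "increments": [
    [5, -0.4, 0.1, 1.5, 0],
    [5, -0.4, 0.1, 3, 0],
    [5, -0.4, 0.1, 4.5, 0],
    [5, -0.4, 0.1, 6, 0],
    [5, -0.4, 0.1, 7.2, 0],
    [5, -0.4, 0.1, 8.2, 0],
    [5, -0.4, 0.1, 9, 0],
    [5, -0.4, 0.1, 9.5, 0],
    [5, -0.4, 0.1, 9.6, 0],
    [5, -0.4, 0.1, 9.6, 0]
  ]
}}

```text
time: 3.2
position: [0.5976, -0.0152, 0.0646]
ee_rot: [[-0.954, 0.299, 0.001], [0.299, 0.954, -0.0], [-0.001, 0.0, -1.0]]
ft_force: [0.4, 0.6, 0.1]
finger_gap: 0.0497
```

Emit:
{"op": "step_arm", "data": {
  "increments": [
    [4.2, 0, 0, 0, 0],
    [3.8, 0, 0, 0, 0],
    [3.5, 0, 0, 0, 0],
    [3.2, 0, 0, 0, 0],
    [2.8, 0, 0, 0, 0],
    [2, 0, 0, 0, 0],
    [2, 0, 0, 0, 0],
    [2, 0, 0, 0, 0],
    [2, 0, 0, 0, 0],
    [2, 0, 0, 0, 0]
  ]
}}

```text
time: 4.2
position: [0.5979, -0.0152, 0.0653]
ee_rot: [[-0.954, 0.299, 0.002], [0.299, 0.954, -0.0], [-0.001, 0.0, -1.0]]
ft_force: [-0.5, 1.0, 5.9]
finger_gap: 0.0302
```

Run:
```python
from h import *
go((.4447,.3062,.12),195.5)
```

```text
t 4.2 pos [ 0.5979 -0.0152  0.0653] xang 162.59 gap 0.0302 F [-0.54  0.99  5.86] q6 -1.35
shift cm [24.22 26.09 -5.5 ] turn rad -0.5743
```

Emit:
{"op": "step_arm", "data": {
  "increments": [
    [2, 0, 0, -0.5, 0],
    [2, 0, 0, -1.5, 0],
    [2, 0, 0, -3, 0],
    [2, 0, 0, -4.5, 0],
    [2, 0, 0, -5.8, 0],
    [2, 0, 0, -6.8, 0],
    [2, 0, 0, -7.5, 0],
    [2, 0, 0, -7.5, 0],
    [2, 0, 0, -7.5, 0],
    [2, 0, 0, -7.5, 0]
  ]
}}

```text
time: 5.2
position: [0.597, -0.0152, 0.1383]
ee_rot: [[-0.954, 0.299, -0.002], [0.299, 0.954, 0.0], [0.002, -0.0, -1.0]]
ft_force: [0.8, -0.8, -1.1]
finger_gap: 0.0305
```

Emit:
{"op": "step_arm", "data": {
  "increments": [
    [2, 1, 1.1, 0, -0.02],
    [2, 3.2, 3.5, 0, -0.08],
    [2, 5.9, 6.4, 0, -0.15],
    [2, 8.7, 9.4, 0, -0.22],
    [2, 11.5, 12.4, 0, -0.29],
    [2, 14.3, 15.4, 0, -0.36],
    [2, 17.1, 18.4, 0, -0.43],
    [2, 19.9, 21.4, 0, -0.5],
    [2, 22.2, 23.9, 0, -0.55],
    [2, 23.6, 25.4, 0, -0.574]
  ]
}}

```text
time: 6.2
position: [0.4457, 0.3005, 0.1389]
ee_rot: [[-0.962, -0.272, -0.001], [-0.272, 0.962, 0.001], [0.001, 0.001, -1.0]]
ft_force: [-0.3, -0.1, -0.2]
finger_gap: 0.0304
```

Run:
```python
from h import *
go((.4447,.3062,.08),195.5)
b=manip.get_image("top")[:,:,::-1];a=manip.get_image("scene")[:,:,::-1]
cv2.imwrite("pics/a2.png",np.hstack([crop(b,105,170,95,110,4),crop(a,230,80,105,110,4)]))
cv2.imwrite("pics/s2.png",a)
```

```text
t 6.2 pos [0.4457 0.3005 0.1389] xang -164.21 gap 0.0304 F [-0.32 -0.06 -0.15] q6 -1.32
shift cm [-0.06  0.57  5.89] turn rad 0.0051
```

View pics/a2.png

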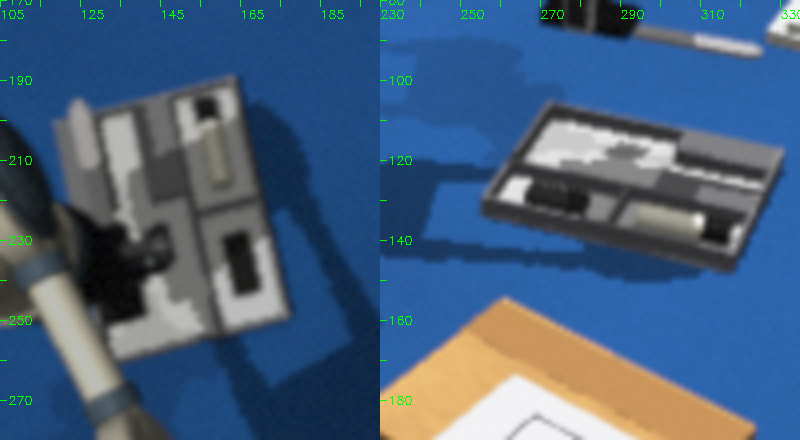

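The opener is held level. Its tip is at top px (124.5,194.5) and scene px (325.7,92.5). I'll triangulate it.

Run:
```python
from h import *
s=manip.sense();p=s["position"]
for n,q in(("top",(124.5,195)),("scene",(325.5,92.5))):
    t=back(n,q,.126)[0];d=t-p;print(n,t.round(4),'from tcp',d.round(4),np.linalg.norm(d[:2]).round(4),np.degrees(np.arctan2(d[1],d[0])).round(2))
# tray & parcel frame seen by scene
q=np.array([230,80])+(np.array([(548,102),(783,150),(735,262),(482,203)])-[380,0])/4
P=back('scene',q,.018);e=np.roll(P,-1,0)-P
print(P.mean(0).round(4),np.linalg.norm(e,axis=1).round(4),np.degrees(np.arctan2(e[:,1],e[:,0])).round(1))
a=cv2.imread("pics/s2.png");cv2.imwrite("pics/a3.png",np.hstack([crop(a,220,150,110,90,7)]))
```

```text
top [0.5713 0.3366 0.126 ] from tcp [ 0.1254  0.0361 -0.0128] 0.1305 16.06
scene [0.571  0.3426 0.126 ] from tcp [ 0.1251  0.0422 -0.0128] 0.132 18.63
[0.5035 0.2907 0.018 ] [0.1959 0.1527 0.1966 0.1506] [  15.8  -72.9 -164.8  106.8]
```

View pics/a3.png

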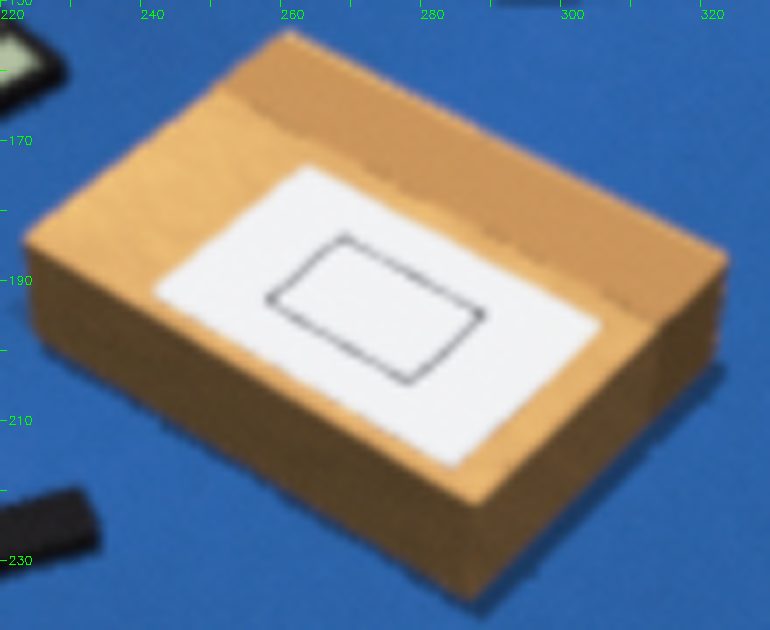

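Run:
```python
from h import *
go((.4460,.3049,.0205),195.2)
def f(c):
    P=back('scene',np.array([220,150])+np.array(c)/7,.05);e=np.roll(P,-1,0)-P
    print(P.mean(0).round(4),np.linalg.norm(e,axis=1).round(4),np.degrees(np.arctan2(e[:,1],e[:,0])).round(1))
f([(345,237),(484,314),(407,382),(268,299)]); f([(288,30),(728,257),(477,505),(24,240)])
```

```text
t 6.3 pos [0.4459 0.3005 0.1388] xang -164.2 gap 0.0302 F [ 0.56 -0.5  -0.17] q6 -1.32
shift cm [-0.14  0.41 11.83] turn rad 0.0104
[ 0.6525 -0.0221  0.05  ] [0.0608 0.0423 0.0612 0.0413] [ -2.4 -93.  176.7  86.5]
[0.6345 0.0019 0.05  ] [0.1989 0.148  0.1973 0.1499] [ -2.4 -91.7 178.1  88.9]
```

Emit:
{"op": "step_arm", "data": {
  "increments": [
    [2, -0.1, 0.4, 1, 0.01],
    [2, -0.1, 0.4, 3, 0.01],
    [2, -0.1, 0.4, 5, 0.01],
    [2, -0.1, 0.4, 7, 0.01],
    [2, -0.1, 0.4, 8.5, 0.01],
    [2, -0.1, 0.4, 9.2, 0.01],
    [2, -0.1, 0.4, 9.5, 0.01],
    [2, -0.1, 0.4, 9.5, 0.01],
    [2, -0.1, 0.4, 9.5, 0.01],
    [2, -0.1, 0.4, 9.5, 0.01]
  ]
}}

```text
time: 7.3
position: [0.4487, 0.3022, 0.0454]
ee_rot: [[-0.966, -0.257, 0.002], [-0.257, 0.966, 0.001], [-0.002, 0.0, -1.0]]
ft_force: [1.0, 0.8, -0.5]
finger_gap: 0.0306
```

Run:
```python
from h import *
go((.4460,.3049,.0205),195.2)
b=manip.get_image("top")[:,:,::-1];a=manip.get_image("scene")[:,:,::-1]
cv2.imwrite("pics/a4.png",np.hstack([crop(b,105,170,80,90,5),crop(a,250,100,80,90,5)]))
```

```text
t 7.3 pos [0.4487 0.3022 0.0454] xang -165.09 gap 0.0306 F [ 1.03  0.8  -0.53] q6 -1.3
shift cm [0.19 0.32 2.49] turn rad -0.0051
```

View pics/a4.png

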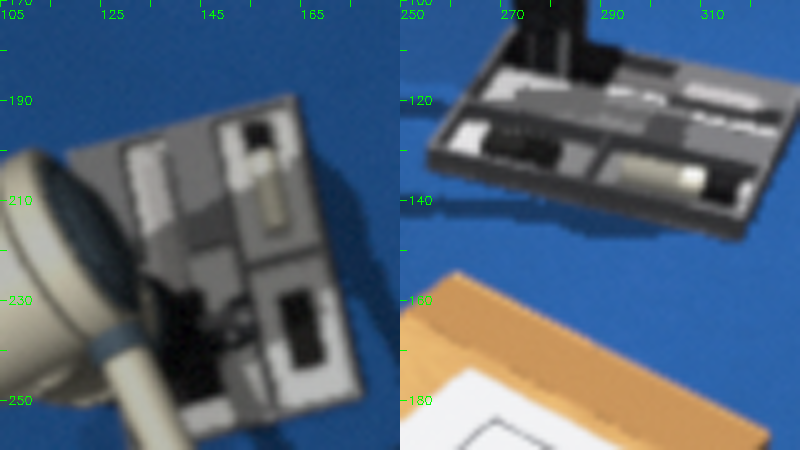

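The blade is just above the slot; in the scene view its tip is at px (321.6,121). I'll compare it with the slot numerically.

Run:
```python
from h import *
go((.4460,.3049,.0205),195.2); p=manip.sense()["position"]
t=back('scene',(321.6,120.5),.033)[0]; b=back('scene',(306,117.5),.033)[0]
c=np.array([.5035,.2907]);a=np.radians(15.7);R=np.array([[np.cos(a),np.sin(a)],[-np.sin(a),np.cos(a)]])
for x in(t,b,p): print('in tray frame mm',(R@(x[:2]-c)*1000).round(1))
print('tcp in top-tray frame',(R@(p[:2]-[.4977,.2929])*1000).round(1))
```

```text
t 7.4 pos [0.4485 0.3021 0.0451] xang -165.09 gap 0.0307 F [ 0.48 -0.52  0.25] q6 -1.3
shift cm [0.17 0.33 2.46] turn rad -0.005
in tray frame mm [78.5 27.3]
in tray frame mm [29.8 25.9]
in tray frame mm [-49.9  25.9]
tcp in top-tray frame [-44.9  22.2]
```

Emit:
{"op": "step_arm", "data": {
  "increments": [
    [2, 0, 0.2, 0.4, 0],
    [2, 0, 0.2, 0.8, 0],
    [2, 0, 0.2, 1.2, 0],
    [2, 0, 0.2, 1.6, 0],
    [2, 0, 0.2, 1.9, 0],
    [2, 0, 0.2, 2.1, 0],
    [2, 0, 0.2, 2.3, 0],
    [2, 0, 0.2, 2.4, 0],
    [2, 0, 0.2, 2.4, 0],
    [2, 0, 0.2, 2.4, 0]
  ]
}}

```text
time: 8.4
position: [0.4477, 0.3039, 0.0204]
ee_rot: [[-0.966, -0.257, 0.0], [-0.257, 0.966, 0.0], [-0.0, 0.0, -1.0]]
ft_force: [-0.5, 1.0, -1.7]
finger_gap: 0.0306
```

Emit:
{"op": "step_arm", "data": {
  "increments": [
    [2, 0, 0, 0.05, 0],
    [2, 0, 0, 0.1, 0],
    [2, 0, 0, 0.1, 0],
    [3.2, 0, 0, 0.1, 0],
    [3.6, 0, 0, 0.05, 0],
    [4, 0, 0, 0, 0],
    [4.4, 0, 0, 0, 0],
    [4.6, 0, 0, 0, 0],
    [4.6, 0, 0, 0, 0],
    [4.6, 0, 0, 0, 0]
  ]
}}

```text
time: 9.4
position: [0.4476, 0.3038, 0.0203]
ee_rot: [[-0.966, -0.257, -0.0], [-0.257, 0.966, -0.0], [0.0, -0.0, -1.0]]
ft_force: [-0.2, 0.0, -0.7]
finger_gap: 0.0462
```

Emit:
{"op": "step_arm", "data": {
  "increments": [
    [4.6, 0, 0, -0.5, 0],
    [4.6, 0, 0, -1.5, 0],
    [4.6, 0, 0, -3, 0],
    [4.6, 0, 0, -5, 0],
    [4.6, 0, 0, -7, 0],
    [4.6, 0, 0, -9, 0],
    [4.6, 0, 0, -11, 0],
    [4.6, 0, 0, -13, 0],
    [4.6, 0, 0, -14, 0],
    [4.6, 0, 0, -14, 0]
  ]
}}

```text
time: 10.4
position: [0.4484, 0.3044, 0.1632]
ee_rot: [[-0.966, -0.257, 0.004], [-0.257, 0.966, 0.002], [-0.004, 0.001, -1.0]]
ft_force: [-0.2, 0.2, 0.5]
finger_gap: 0.0463
```

Run:
```python
from h import *
go((.536,-.3297,.16),189)
```

```text
t 10.4 pos [0.4484 0.3044 0.1632] xang -165.09 gap 0.0463 F [-0.17  0.22  0.45] q6 -1.3
shift cm [  7.85 -63.52   0.21] turn rad 0.1031
```

Emit:
{"op": "step_arm", "data": {
  "increments": [
    [4.6, 0.3, -3, -1, 0.01],
    [4.6, 0.8, -7.5, -1, 0.02],
    [4.6, 1.4, -12.3, -1, 0.04],
    [4.6, 2, -17.1, -1, 0.06],
    [4.6, 2.6, -21.9, -1, 0.08],
    [4.6, 3.2, -26.7, -1, 0.1],
    [4.6, 3.8, -31.5, -1, 0.1],
    [4.6, 4.4, -36.3, -1, 0.1],
    [4.6, 5, -41.1, -1, 0.1],
    [4.6, 5.6, -45.9, -1, 0.1]
  ]
}}

```text
time: 11.4
position: [0.511, -0.156, 0.1692]
ee_rot: [[-0.987, -0.159, -0.001], [-0.159, 0.987, 0.001], [0.001, 0.001, -1.0]]
ft_force: [0.3, 0.5, 0.5]
finger_gap: 0.046
```

Run:
```python
from h import *
go((.536,-.3297,.16),189)
b=manip.get_image("top")[:,:,::-1];a=manip.get_image("scene")[:,:,::-1]
cv2.imwrite("pics/a5.png",np.hstack([crop(b,110,180,65,90,6),crop(a,245,95,68,90,6)]))
```

```text
t 11.4 pos [ 0.511  -0.156   0.1692] xang -170.83 gap 0.046 F [0.28 0.48 0.52] q6 -2.09
shift cm [  0.3  -17.55   0.91] turn rad 0.003
```

View pics/a5.png

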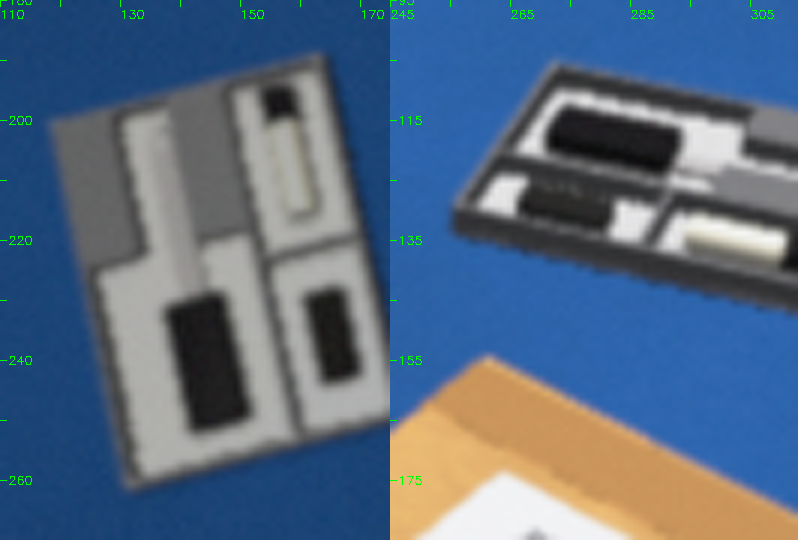

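Run:
```python
from h import *
T=lambda c:np.array([110,180])+np.array(c)/6
P=back('top',T([(50,122),(322,52),(128,490)]),.018);print(P.round(4))
x=P[0]-P[2];print('ang',np.degrees(np.arctan2(x[1],x[0])),'len',np.linalg.norm(x))
a=np.radians(15.6);R=np.array([[np.cos(a),np.sin(a)],[-np.sin(a),np.cos(a)]])
c=(P[1]+P[2])[:2]/2
f=lambda p,z:print(p,(R@(back('top',T([p]),z)[0][:2]-c)*1000).round(1))
print('c',c)
for p in [(164,308),(221,292),(252,418),(192,433),(209,363)]: f(p,.020)
for p in [(163,130),(155,150),(175,150),(170,230),(200,230)]: f(p,.008)
print('slot edges'); f((133,150),.018);f((150,250),.018); f((172,110),.018); f((200,240),.018)
```

```text
[[0.5732 0.3922 0.018 ]
 [0.6129 0.2502 0.018 ]
 [0.3818 0.3377 0.018 ]]
ang 15.884006605619183 len 0.1990011925052519
c [0.49734132 0.2939498 ]
(164, 308) [-12.9  35.6]
(221, 292) [-12.3   5.2]
(252, 418) [-80.2   3.4]
(192, 433) [-79.7  34.9]
(209, 363) [-46.8  18.9]
(163, 130) [82.3 19.8]
(155, 150) [72.8 26.2]
(175, 150) [70.1 15.9]
(170, 230) [28.7 27.3]
(200, 230) [24.6 11.9]
slot edges
(133, 150) [73.5 34.8]
(150, 250) [19.1 37. ]
(172, 110) [89.2 10.5]
(200, 240) [17.6 10.6]
```

The opener is in the slot and flat, but about 7 mm off the middle line, so the blade touches the -y block. There's plenty of time to regrasp and centre it.

Run:
```python
from h import *
go((.4476,.3038,.10),194.9)
```

```text
t 11.5 pos [ 0.5108 -0.1592  0.1685] xang -171.19 gap 0.046 F [-1.54  0.59 -0.23] q6 -2.09
shift cm [-0.87 46.73  6.81] turn rad -0.1063
```

Emit:
{"op": "step_arm", "data": {
  "increments": [
    [4, 0, 3.5, 0, -0.02],
    [4, -0.1, 8.3, 0, -0.05],
    [4, -0.2, 13.1, 0, -0.1],
    [4, -0.3, 17.9, 0, -0.106],
    [4, -0.4, 22.7, 0, -0.106],
    [4, -0.5, 27.5, 0, -0.106],
    [4, -0.6, 32.3, 0, -0.106],
    [4, -0.7, 37.1, 0, -0.106],
    [4, -0.8, 41.9, 0, -0.106],
    [4, -0.9, 46, 0, -0.106]
  ]
}}

```text
time: 12.5
position: [0.4452, 0.3042, 0.1694]
ee_rot: [[-0.964, -0.265, -0.001], [-0.265, 0.964, -0.0], [0.001, 0.0, -1.0]]
ft_force: [0.2, -0.8, 0.3]
finger_gap: 0.04
```

Emit:
{"op": "step_arm", "data": {
  "increments": [
    [4, 0, 0, 0, 0],
    [4, 0, 0, 2, 0],
    [4, 0, 0, 4, 0],
    [4, 0, 0, 6, 0],
    [4, 0, 0, 8, 0],
    [4, 0, 0, 9, 0],
    [4, 0, 0, 9.5, 0],
    [4, 0, 0, 9.5, 0],
    [4, 0, 0, 9.5, 0],
    [4, 0, 0, 9.5, 0]
  ]
}}

```text
time: 13.5
position: [0.4476, 0.3017, 0.0766]
ee_rot: [[-0.965, -0.263, 0.002], [-0.263, 0.965, 0.001], [-0.002, 0.0, -1.0]]
ft_force: [-0.0, -0.2, 0.6]
finger_gap: 0.04
```

Run:
```python
from h import *
go((.4476,.3038,.0205),194.9)
```

```text
t 13.5 pos [0.4476 0.3017 0.0766] xang -164.75 gap 0.04 F [-0.02 -0.21  0.58] q6 -1.31
shift cm [-0.04  0.2   5.61] turn rad 0.0061
```

Emit:
{"op": "step_arm", "data": {
  "increments": [
    [4, 0, 0.2, 1, 0.005],
    [4, 0, 0.2, 2.5, 0.005],
    [4, 0, 0.2, 4, 0.005],
    [4, 0, 0.2, 5, 0.005],
    [4, 0, 0.2, 5.5, 0.005],
    [4, 0, 0.2, 5.5, 0.005],
    [3, 0, 0.2, 5.5, 0.005],
    [2, 0, 0.2, 5.5, 0.005],
    [2, 0, 0.2, 5.5, 0.005],
    [2, 0, 0.2, 5.5, 0.005]
  ]
}}

```text
time: 14.5
position: [0.4468, 0.3035, 0.0207]
ee_rot: [[-0.966, -0.258, 0.001], [-0.258, 0.966, 0.0], [-0.001, 0.0, -1.0]]
ft_force: [-0.6, -0.9, -1.0]
finger_gap: 0.03
```

Emit:
{"op": "step_arm", "data": {
  "increments": [
    [2, 0, 0, -0.15, 0],
    [2, 0, 0.3, -0.15, 0],
    [2, 0, 0.6, -0.15, 0],
    [2, 0, 0.7, -0.15, 0],
    [2, 0, 0.7, 0, 0],
    [2, 0, 0.7, 0, 0],
    [3.5, 0, 0.7, 0, 0],
    [4, 0, 0.7, 0, 0],
    [4.2, 0, 0.7, 0, 0],
    [4.2, 0, 0.7, 0, 0]
  ]
}}

```text
time: 15.5
position: [0.4448, 0.31, 0.0202]
ee_rot: [[-0.966, -0.258, -0.0], [-0.258, 0.966, -0.0], [0.0, -0.0, -1.0]]
ft_force: [-0.6, -0.5, 0.2]
finger_gap: 0.0417
```

Emit:
{"op": "step_arm", "data": {
  "increments": [
    [4.6, 0, 0, -0.5, 0],
    [4.6, 0, 0, -2, 0],
    [4.6, 0, 0, -4, 0],
    [4.6, 0, 0, -7, 0],
    [4.6, 0, 0, -10, 0],
    [4.6, 0, 0, -13, 0],
    [4.6, 0.3, -3, -14.8, 0],
    [4.6, 0.8, -7.5, -14.8, 0.02],
    [4.6, 1.4, -12.3, -14.8, 0.04],
    [4.6, 2, -17.1, -14.8, 0.06]
  ]
}}

```text
time: 16.5
position: [0.4697, 0.1384, 0.1702]
ee_rot: [[-0.98, -0.2, 0.003], [-0.2, 0.98, 0.0], [-0.003, -0.0, -1.0]]
ft_force: [1.1, 0.5, -0.3]
finger_gap: 0.0458
```

Run:
```python
from h import *
go((.536,-.3297,.16),189)
```

```text
t 16.5 pos [0.4697 0.1384 0.1702] xang -168.46 gap 0.0458 F [ 1.07  0.53 -0.31] q6 -1.56
shift cm [  2.88 -47.19   1.02] turn rad 0.0444
```

Emit:
{"op": "step_arm", "data": {
  "increments": [
    [4.6, 0.3, -4.8, 0, 0.04],
    [4.6, 0.6, -9.6, 0, 0.044],
    [4.6, 0.9, -14.4, 0, 0.044],
    [4.6, 1.2, -19.2, 0, 0.044],
    [4.6, 1.5, -24, 0, 0.044],
    [4.6, 1.8, -28.8, 0, 0.044],
    [4.6, 2.1, -33.6, 0, 0.044],
    [4.6, 2.4, -38.4, 0.5, 0.044],
    [4.6, 2.7, -43.2, 1, 0.044],
    [4.6, 2.9, -47.2, 1, 0.044]
  ]
}}

```text
time: 17.5
position: [0.5351, -0.3311, 0.1589]
ee_rot: [[-0.988, -0.155, 0.0], [-0.155, 0.988, -0.0], [-0.0, -0.0, -1.0]]
ft_force: [0.3, -0.3, 0.1]
finger_gap: 0.0457
```

Emit:
{"op": "step_arm", "data": {
  "increments": [
    [4.6, 0, 0, 0, 0],
    [4.6, 0, 0, 0.5, 0],
    [4.6, 0, 0, 1, 0],
    [4.6, 0, 0, 1.5, 0],
    [4.6, 0, 0, 2, 0],
    [4.6, 0, 0, 2.5, 0],
    [4.6, 0, 0, 2.5, 0],
    [4.6, 0, 0, 2.5, 0],
    [4.6, 0, 0, 2.5, 0],
    [4.6, 0, 0, 2.5, 0]
  ]
}}

```text
time: 18.5
position: [0.5356, -0.3286, 0.1337]
ee_rot: [[-0.988, -0.157, 0.001], [-0.157, 0.988, -0.0], [-0.0, -0.0, -1.0]]
ft_force: [-0.3, -0.5, -0.4]
finger_gap: 0.0459
```

Run:
```python
from h import *
go((.536,-.3297,.058),189)
b=manip.get_image("top")[:,:,::-1];a=manip.get_image("scene")[:,:,::-1]
cv2.imwrite("pics/s6.png",a);cv2.imwrite("pics/t6.png",b)
cv2.imwrite("pics/a6.png",np.hstack([crop(b,110,180,65,90,5),crop(a,105,205,85,90,5)]))
```

```text
t 18.5 pos [ 0.5356 -0.3286  0.1337] xang -170.99 gap 0.0459 F [-0.3  -0.48 -0.4 ] q6 -2.33
shift cm [-0.02 -0.11  7.57] turn rad 0.0001
```

View pics/a6.png

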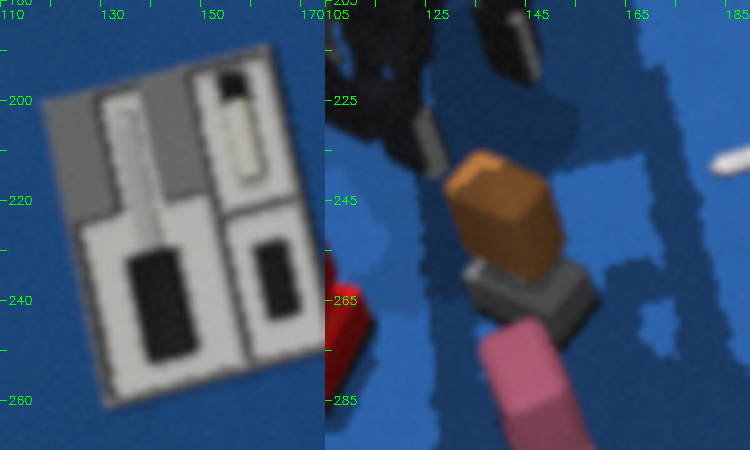

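The opener is now centred in the slot. In the scene view the fingers straddle the stamp, with pad tips at scene px (127.5,240.6) and (147.4,221.4). I'll check TCP reading against the image.

Run:
```python
from h import *
s=manip.sense();p=s["position"];R=s["ee_rot"]
K,Rc,t=cam('scene');print('cam',(-Rc.T@t).round(2))
for gx in(.011,-.011):
  print([proj('scene',p+R@np.array([gx,sg*.0229,.011]))[0].round(1) for sg in(1,-1)])
# stamp handle seen: predicted corners at nominal pose
def box(c,a,l,w,z):
    a=np.radians(a);u=np.array([np.cos(a),np.sin(a)]);v=np.array([-u[1],u[0]])
    return np.array([[*(np.array(c)+i*l/2*u+j*w/2*v),z] for i,j in((1,1),(1,-1),(-1,-1),(-1,1))])
for n in('scene','top'):
  print(n,'handle top',proj(n,box((.536,-.3297),9,.04,.026,.088)).round(1).tolist());print('base0',proj(n,box((.536,-.3297),9,.048,.028,0)).round(1).tolist())
```

```text
cam [ 1.04 -0.58  0.72]
[array([138.1, 219.6]), array([122.3, 235.2])]
[array([146.6, 223.5]), array([131. , 239.4])]
scene handle top [[150.0, 240.1], [141.5, 249.1], [126.2, 241.6], [134.9, 232.9]]
base0 [[159.6, 266.1], [151.3, 275.7], [134.0, 266.9], [142.5, 257.6]]
top handle top [[346.2, 205.7], [354.7, 204.5], [357.4, 217.7], [348.8, 218.9]]
base0 [[338.4, 208.7], [346.9, 207.5], [349.7, 222.1], [341.2, 223.4]]
```

Emit:
{"op": "step_arm", "data": {
  "increments": [
    [4.6, 0, -0.1, 1, 0],
    [4.6, 0, -0.1, 2.5, 0],
    [4.6, 0, -0.1, 4, 0],
    [4.6, 0, -0.1, 5.5, 0],
    [4.6, 0, -0.1, 6.5, 0],
    [4.6, 0, -0.1, 7.2, 0],
    [4.6, 0, -0.1, 7.5, 0],
    [4.6, 0, -0.1, 7.5, 0],
    [4.2, 0, -0.1, 7.5, 0],
    [3.8, 0, -0.1, 7.5, 0]
  ]
}}

```text
time: 19.6
position: [0.5361, -0.3298, 0.0593]
ee_rot: [[-0.988, -0.157, 0.001], [-0.157, 0.988, -0.001], [-0.001, -0.001, -1.0]]
ft_force: [-0.0, 0.5, -0.2]
finger_gap: 0.0381
```

Emit:
{"op": "step_arm", "data": {
  "increments": [
    [3.5, 0, 0, 0, 0],
    [3.2, 0, 0, 0, 0],
    [3, 0, 0, 0, 0],
    [2.8, 0, 0, 0, 0],
    [2.6, 0, 0, 0, 0],
    [2.4, 0, 0, 0, 0],
    [2, 0, 0, 0, 0],
    [1.5, 0, 0, 0, 0],
    [1.5, 0, 0, 0, 0],
    [1.5, 0, 0, 0, 0]
  ]
}}

```text
time: 20.6
position: [0.5357, -0.3294, 0.0584]
ee_rot: [[-0.988, -0.157, 0.0], [-0.157, 0.988, 0.0], [-0.0, 0.0, -1.0]]
ft_force: [-0.5, 1.0, 1.8]
finger_gap: 0.0253
```

Run:
```python
from h import *
go((.652,-.0235,.150),178)
```

```text
t 20.6 pos [ 0.5357 -0.3294  0.0584] xang -170.99 gap 0.0253 F [-0.51  1.04  1.82] q6 -2.33
shift cm [-16.28  28.4   -9.16] turn rad 0.1922
```

Emit:
{"op": "step_arm", "data": {
  "increments": [
    [1.5, 0, 0, -0.5, 0],
    [1.5, 0, 0, -2, 0],
    [1.5, 0, 0, -4.5, 0],
    [1.5, 0, 0, -7, 0],
    [1.5, 0, 0, -9, 0],
    [1.5, -0.8, 1.4, -10, 0.01],
    [1.5, -2.5, 4.4, -10, 0.03],
    [1.5, -4.5, 7.9, -10, 0.06],
    [1.5, -6.5, 11.4, -10, 0.09],
    [1.5, -8.5, 14.9, -10, 0.12]
  ]
}}

```text
time: 21.6
position: [0.5967, -0.1679, 0.1595]
ee_rot: [[-0.999, -0.035, 0.001], [-0.035, 0.999, -0.001], [-0.001, -0.001, -1.0]]
ft_force: [0.4, -0.0, -0.8]
finger_gap: 0.0255
```

Emit:
{"op": "step_arm", "data": {
  "increments": [
    [1.5, -1.8, 3, 0, 0.02],
    [1.5, -3.6, 6, 0, 0.04],
    [1.5, -5, 8.5, 0, 0.06],
    [1.5, -6.2, 10.7, 0, 0.07],
    [1.5, -7, 12.2, 0, 0.072],
    [1.5, -7.5, 13.2, 0, 0.072],
    [1.5, -7.7, 13.5, 0.5, 0.072],
    [1.5, -7.7, 13.5, 1, 0.072],
    [1.5, -7.7, 13.5, 1, 0.072],
    [1.5, -7.7, 13.5, 1, 0.072]
  ]
}}

```text
time: 22.6
position: [0.6677, -0.0323, 0.1478]
ee_rot: [[-0.999, 0.036, -0.001], [0.036, 0.999, -0.0], [0.001, -0.0, -1.0]]
ft_force: [0.1, 0.5, -0.3]
finger_gap: 0.0256
```

Run:
```python
from h import *
go((.652,-.0235,.125),178)
```

```text
t 22.6 pos [ 0.6677 -0.0323  0.1478] xang 177.93 gap 0.0256 F [ 0.12  0.52 -0.3 ] q6 -1.63
shift cm [1.6  0.82 2.28] turn rad -0.0012
```

Emit:
{"op": "step_arm", "data": {
  "increments": [
    [1.5, 0.8, 0.4, 0.5, 0],
    [1.5, 1.6, 0.8, 1, 0],
    [1.5, 1.6, 0.8, 1.5, 0],
    [1.5, 1.6, 0.8, 2, 0],
    [1.5, 1.6, 0.8, 2.3, 0],
    [1.5, 1.6, 0.8, 2.3, 0],
    [1.5, 1.6, 0.8, 2.3, 0],
    [1.5, 1.6, 0.8, 2.3, 0],
    [1.5, 1.6, 0.8, 2.3, 0],
    [1.5, 1.6, 0.8, 2.3, 0]
  ]
}}

```text
time: 23.6
position: [0.6526, -0.0227, 0.1255]
ee_rot: [[-0.999, 0.035, 0.0], [0.035, 0.999, -0.0], [-0.0, -0.0, -1.0]]
ft_force: [-0.5, -0.4, -1.3]
finger_gap: 0.0255
```

Run:
```python
from h import *
go((.652,-.0235,.125),178)
b=manip.get_image("top")[:,:,::-1];a=manip.get_image("scene")[:,:,::-1]
cv2.imwrite("pics/s7.png",a);cv2.imwrite("pics/t7.png",b)
cv2.imwrite("pics/a7.png",crop(a,235,145,95,75,8))
```

```text
t 23.6 pos [ 0.6526 -0.0227  0.1255] xang 178.01 gap 0.0255 F [-0.52 -0.44 -1.31] q6 -1.62
shift cm [ 0.06 -0.08  0.05] turn rad 0.0001
```

View pics/a7.png

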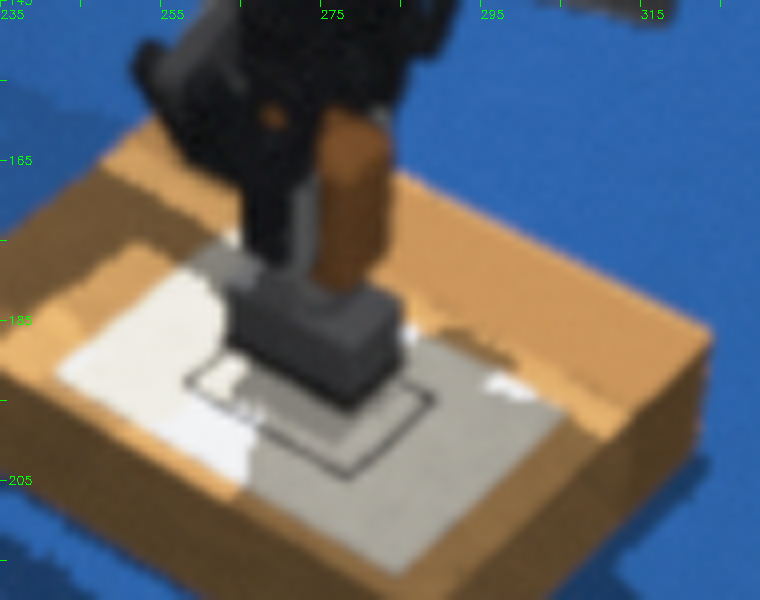

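The scene view shows the stamp over the frame: base bottom corners at crop (228,342), (348,408) and (403,365), frame corners at (187,382), (348,478) and (434,399).

Run:
```python
from h import *
S=lambda c:np.array([235,145])+np.array(c)/8
for nm,c,z in(('base',[(228,342),(348,408),(403,365)],.0671),('frame',[(187,382),(348,478),(434,399)],.05)):
    P=back('scene',S(c),z);e=np.diff(P,axis=0)
    print(nm,((P[0]+P[2])/2).round(4),np.linalg.norm(e,axis=1).round(4),np.degrees(np.arctan2(e[:,1],e[:,0])).round(1))
```

```text
base [ 0.6546 -0.0225  0.0671] [0.0446 0.0246] [-1.6 84.3]
frame [ 0.6526 -0.0217  0.05  ] [0.0619 0.0423] [-3.3 88.1]
```

Emit:
{"op": "step_arm", "data": {
  "increments": [
    [1.5, 0.1, 0, 0.3, 0],
    [1.5, 0.15, 0, 0.6, 0],
    [1.5, 0.15, 0, 0.9, 0],
    [1.5, 0.15, 0, 1.1, 0],
    [1.5, 0.15, 0, 1.3, 0],
    [1.5, 0.15, 0, 1.4, 0],
    [1.5, 0.15, 0, 1.45, 0],
    [1.5, 0.15, 0, 1.45, 0],
    [1.5, 0.15, 0, 1.45, 0],
    [1.5, 0.15, 0, 1.45, 0]
  ]
}}

```text
time: 24.7
position: [0.6511, -0.0227, 0.111]
ee_rot: [[-0.999, 0.035, 0.0], [0.035, 0.999, -0.0], [-0.0, -0.0, -1.0]]
ft_force: [0.2, -0.2, -0.8]
finger_gap: 0.0255
```

Run:
```python
from h import *
go((.6511,-.0227,.1034),178)
```

```text
t 24.7 pos [ 0.6511 -0.0227  0.111 ] xang 178.01 gap 0.0255 F [ 0.18 -0.22 -0.82] q6 -1.62
shift cm [-0.   -0.    0.76] turn rad 0.0001
```

Now press slowly, in stages, watching force.

Emit:
{"op": "step_arm", "data": {
  "increments": [
    [1.5, 0, 0, 0.05, 0],
    [1.5, 0, 0, 0.1, 0],
    [1.5, 0, 0, 0.15, 0],
    [1.5, 0, 0, 0.2, 0],
    [1.5, 0, 0, 0.25, 0],
    [1.5, 0, 0, 0.3, 0],
    [1.5, 0, 0, 0.35, 0],
    [1.5, 0, 0, 0.4, 0],
    [1.5, 0, 0, 0.4, 0],
    [1.5, 0, 0, 0.4, 0]
  ]
}}

```text
time: 25.7
position: [0.651, -0.0227, 0.107]
ee_rot: [[-0.999, 0.035, 0.0], [0.035, 0.999, -0.0], [-0.0, -0.0, -1.0]]
ft_force: [-1.8, 0.6, 1.6]
finger_gap: 0.0257
```

Run:
```python
from h import *
F=[]
for i in range(4): manip.get_image("scene"); F.append(manip.sense()["ft_force"][2])
print(np.round(F,2)); go((.6511,-.0227,.1034),178)
```

```text
[2.43 2.94 2.86 2.55]
t 25.9 pos [ 0.651  -0.0227  0.1069] xang 178.01 gap 0.0254 F [-2.62 -0.07  2.55] q6 -1.62
shift cm [-0.01 -0.    0.35] turn rad 0.0001
```

Emit:
{"op": "step_arm", "data": {
  "increments": [
    [1.5, 0, 0, 0.05, 0],
    [1.5, 0, 0, 0.1, 0],
    [1.5, 0, 0, 0.15, 0],
    [1.5, 0, 0, 0.2, 0],
    [1.5, 0, 0, 0.25, 0],
    [1.5, 0, 0, 0.3, 0],
    [1.5, 0, 0, 0.33, 0],
    [1.5, 0, 0, 0.35, 0],
    [1.5, 0, 0, 0.35, 0],
    [1.5, 0, 0, 0.35, 0]
  ]
}}

```text
time: 26.9
position: [0.651, -0.0227, 0.1034]
ee_rot: [[-0.999, 0.035, 0.0], [0.035, 0.999, -0.0], [-0.0, -0.0, -1.0]]
ft_force: [-3.0, -0.5, 4.6]
finger_gap: 0.0253
```

Run:
```python
from h import *
F=[]
for i in range(6): a=manip.get_image("scene"); F.append(manip.sense()["ft_force"])
print(np.round(F,2),np.mean(F,0).round(2)); go((.6511,-.0227,.1034),178)
b=manip.get_image("top")[:,:,::-1]
cv2.imwrite("pics/a8.png",crop(a[:,:,::-1],235,145,95,75,8))
```

```text
[[-2.4  -0.1   4.88]
 [-2.91 -0.29  4.64]
 [-2.12 -0.01  5.67]
 [-2.8  -0.43  4.52]
 [-2.88 -0.07  5.8 ]
 [-2.3   0.17  6.04]] [-2.57 -0.12  5.26]
t 27.2 pos [ 0.651  -0.0227  0.1033] xang 178.0 gap 0.0255 F [-2.3   0.17  6.04] q6 -1.62
shift cm [-0.01 -0.   -0.01] turn rad 0.0001
```

View pics/a8.png

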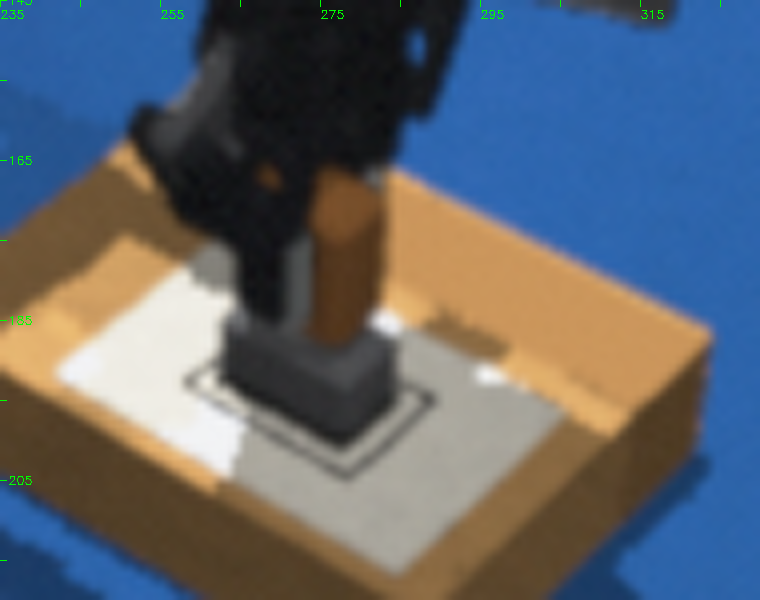

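The stamp base corners are at crop (221,380), (342,448) and (393,403), so its centre is within about 0.5 px of the frame's. The frame hasn't moved. Handing in.

```bash
python3 -c "
from rig import manip
print(manip.close_job())"
```

```text
the job is handed in; nothing more can be done
None
```

I laid the letter opener flat in the long compartment and let go of it. The stamp is now pressed on the middle of the printed frame, with its handle still in the grip. I handed the job in at about 27 s; the hand-in gives no verdict.

- **Opener:** My first placement put the blade against the slot's -y side, about 7 mm off the middle line. I gripped it again, shifted it over and released it. The last picture of the tray showed it centred, with the blade in the slot and the handle in the wide part.
- **Stamp position:** In the last picture the base sits inside the frame, with its centre within about 1 mm of the frame's. Its long side is set along the frame's to within about a degree. The frame's corners were at the same pixels before and after pressing, so the parcel did not shift.
- **Pressing:** The tool is 5 mm below the height where the stamp should first touch, and the vertical force averages about 5.3 N. About 5.4 N is expected half way down.

**Checks that disagreed:**
- **Cameras:** The two cameras differed by about 2 to 7 mm in x, so I did the final centring from the scene view alone.
- **Sideways force:** While pressed, there was a steady force of about 2.5 N along -x. I did not find the cause, but nothing moved visibly.

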